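# Hold a water-test plate, label up, over the lit viewer

## Robot

A 7-joint arm with a two-finger parallel gripper is mounted at the origin on a cart in front of the work surface, level with it; the furniture and walls round the work are solid. World frame = base frame: x ahead of the robot, y to its left, z up, the work surface at z = 0. Lengths are in m, angles in degrees, forces in N, time in s.
With the tool pointing down it reaches from about 0.425 to 0.875 m from the base axis. Payload 4.7 kg.
Tool frame: the origin (TCP) lies between the finger pads, 19 mm behind the fingertips; this is the grasp point; z points along the fingers, y is the line along which they close (so a half turn about z gives the same grasp; the last joint's range is limited). The gripper opens to 87 mm and grips with 3 to 60 N. Pads are 19 mm wide; open, the fingers measure 117 mm over their backs; the gripper's body (75 mm by 190 mm) begins 51 mm behind the grasp point.
Start: joints at [-68.635, 18.392, -4.016, 83.108, 1.295, 78.541, -3.26], TCP at [0.228, 0.609, 0.241] pointing down, gripper open.
Joint ranges: [-163.93, 163.93], [-17.29, 119.83], [-79.2, 71.16], [3.27, 140.29], [-89.18, 269.18], [5.43, 117.66], [-154.24, 154.24]. Speed limits (degrees/s): [147.25, 147.25, 180, 180, 180, 180, 180].

## Interface

Orientations are given as [roll, pitch, yaw] about the fixed x, y, z axes, in that order (R = Rz(yaw) Ry(pitch) Rx(roll)).
In Python, from cell import env, viewer, boxes_of, masks_of gives the robot as it stands. The module is installed in compiled form; this text tells all that it offers.
- The arm moves only by the tool apply_moves, never from a script. Its argument "moves" is a list of rows, each a list of 7 numbers: the shift along the tool's x, y, z scaled (see below), then the turn, a rotation vector about the tool's x, y, z scaled (see below), then the opening, from 0 (shut) to 1 (fully open). A call has 1 to 20 rows; each row is the pose to reach, as a shift and turn from the pose commanded when the call began, along the tool's axes at that moment; what a row does not reach only later rows make up. The controller multiplies each number of a shift by 0.2 m and each number of a turn by 1.5 rad. A row lasts 1/10 s, in which the tool goes at most 50 mm and 8.59 degrees, less where a joint would pass 70% of its speed; a pose out of reach is approached as far as the arm can. A call with a number of a shift or a turn outside -1 to 1 is refused whole. A call with a gripper value outside its range is refused whole. The fingers move at their own pace and stop on an object; "grip_force" is the grip in N (left out, the last holds). Time passes only in rows, so rows that repeat a pose let the fingers close. It gives the time, the measured TCP pose, the force, the opening and the grip force at its end, in the units of the state.
- env.get_obs(): the state, without advancing time (a new reading comes with each control period).
- viewer.read_camera(name): name is "scene" or "top" or "wrist"; returns the picture (384x512x3 uint8, red, green, blue); there is no depth.
- viewer.get_calibration(name): a dict with "fov_y" (degrees; the focal length in pixels is half the picture's height over the tangent of half this angle, whatever the lens; pixels are square), "cx", "cy" (the principal point, pixels), "k1" (the pictures are not rectified: a ray, as slopes to the right and down, at radius r is drawn at 1 + k1 r^2 times it, then the intrinsics apply), "position" and "orientation" of the camera in the world. Camera axes: x right, y up, looking along -z (the intrinsics and any distortion apply to the point x, -y, -z); pixel columns grow to the right and rows downward; lengths in m; the calibration is good to about 2 mm. A picture is of the moment at which its call begins: read the wrist's pose just before it. get_calibration takes no time and is no camera call; for the wrist camera it gives the pose at the moment of the call.
- env.sign_off(): hands the job in; it is judged then, once.
Trained networks look in the newest picture that a camera, given by its name, has taken for a name from the list of things; names that differ only in an ending like _2 or _b are one class to them, and where a whole thing is asked for, a point or a joint stands for the part that bears it (a point fixed in the world has none). Each returns a list of dicts, best first, with "conf" (0 to 1); they miss things now and then, are a little off and sometimes report something else, mostly with a low value. They report only what shows in the picture. A call takes as long as a camera call. They do not tell look-alikes from the thing itself.
- boxes_of(camera, target): "location" ([column, row] in pixels, amid what is visible of it).
- masks_of(camera, target): "pixels" (384x512 bool, what is visible of it) and "location" ([column, row] in pixels, amid what is visible of it).
The state is a dict: "time_s": time; "qpos": joint angles; "joint_velocities": joint speeds; "effort": joint torques, N m; "tool_pos": TCP position; "tool_rot": TCP orientation; "force": force on the tool from outside, world axes, zero at the start; "wrist_torque": the same for the moment, N m; "grip_width": finger opening in m; "grasp_force": force on a finger pad.
Only numpy, scipy, OpenCV 4.12 (cv2) and the standard library are available. Lean on these libraries where they do the work, as an engineer would, in place of code of your own. Each camera call takes 0.05 s, during which the arm holds its last target. There are 200 camera calls.

## Task

First switch on the white light-box viewer by pushing its red toggle lever fully over to the far side, while the test plate still stands in its wooden stand. Then take the clear plate by its frosted end (the end with the small corner notch), lift it out and present it over the viewer: clear part centred above the bright window at about a hand's breadth, clear of everything, and turned so that the face with the yellow label looks upward (leaning halfway, about 45 degrees, is enough). Finish while still holding the plate there, and leave the tuna tin, the jam jar and the spice jar where they are.

Things in the scene. Friction and masses are not known exactly. Their poses are not given: they have to be found in the camera images.
- viewer: White light box, fixed, 120 mm (its x) by 150 mm (its y) by 28 mm high, lying flat on the worktop. Origin: centre of its underside. z is up. Seen along its +x (roughly away from the robot) the red toggle is on its left part (+y) and the bright window on its right part (-y).
- window (a point): Centre of the viewer's bright square window (74 mm, black rim), on its flat top 27 mm above the worktop.
- switch (a joint): Toggle lever on the viewer, hinged about an axis along viewer y, 48 mm above the worktop. 0 = off, leaning 0.5 rad to viewer -x (towards the robot); 1.0 rad = on, its stop, leaning 0.5 rad to viewer +x (away). A stiff hinge: it stays where it is left; about 1.5 N at the ball moves it. It starts at 0 to 0.25.
- switch_tip (a point): Centre of the toggle's red ball (26 mm across), 50 mm from the hinge on a 10 mm steel rod; 92 mm above the worktop when off or on, 98 mm midway. Off to on it travels 48 mm along viewer +x. The black block under it (70 mm along viewer x, 50 mm along y) has its top 51 mm above the worktop.
- stand: Light wooden stand, fixed, 130 mm (x) by 46 mm (y) by 16 mm high. A straight slot along its x axis, 9.4 mm wide, 113 mm long, its floor 4 mm above the worktop, holds the plate upright on its long edge. Origin: centre of its underside; it may be turned any way round.
- plate: Clear bluish plate, about 60 g, 110 mm long (its x), 8 mm thick (y), 50 mm high (z), standing on a long edge; top 54 mm above the worktop. Origin: centre of its underside. +x points to the frosted (opaque white) end, x = 10 to 55 mm, whose top corner has a 9 mm square notch; the rest is clear, with three small coloured pads. +y is the normal of the label face.
- plate_clear (a point): Centre of the plate's clear part, 25 mm from the plate's middle towards the clear end, in the middle of thickness and height: plate frame (-25, 0, 25) mm.
- tuna: Flat teal tuna tin, 86 mm across, 40 mm high; bystander. Origin: centre of its underside.
- jar: Jam jar with black lid, 70 mm across, 101 mm high; bystander. Origin: centre of its underside.
- spice: Spice jar with white cap and green label, 43 mm across, 100 mm high; bystander. Origin: centre of its underside.
- plate_grip (a point): Good place for the middle between the fingers (TCP): plate frame (34, 0, 40) mm, on the frosted end near the top edge; grip across the 8 mm thickness, pads along the plate's length. Only the +y face carries the yellow label with blue stripe (30 mm square, on this end).
Mind the look-alikes: they are no part of the job. Of the things like the plate, leave any that is black; of the rest the larger one is meant.

How it is judged:
By the outcome, as a careful person would: the job done as asked, in the order asked, and still so for the second after the job is handed in, while the arm keeps its last pose, push and grip.
It also fails if it takes over 54 s, if anything falls off the work surface, if the arm or the gripper's body presses on something with over 40 N, if the wrist force passes 120 N, or if a joint passes its speed limit or range.

## Working session

There is one attempt and no reset: what is moved stays moved. The work goes in short steps, Python scripts to look and compute and a tool call to move; the robot and the scene stay as the last step left them, time stands still between calls to the robot, and variables do not carry over. Pictures are saved under pics/ and viewed, at most 10 in all, crops included, and the job is handed in when it is done.

Besides the shell and the picture viewer there is one more tool, called after "Call:" as name(argument=value, ...), one argument or row to a line, values as JSON. apply_moves: Moves the arm, as the interface text tells. Shifts and turns lie within -1 to 1; 1 stands for 0.2 m of shift or 1.5 rad of turn. Its arguments: {"type":"object","properties":{"moves":{"type":"array","items":{"type":"array","items":{"type":"number","minimum":-1,"maximum":1}}},"grip_force":{"type":"number"}},"required":["moves"]}

```bash
mkdir -p pics; cat > h.py <<'E'
import numpy as np, cv2
from scipy.spatial.transform import Rotation as R
from cell import env, viewer, boxes_of, masks_of
def cam(n):
    c=viewer.get_calibration(n); f=192/np.tan(np.radians(c['fov_y'])/2)
    o=np.array(c['orientation'],float)
    M=o if o.shape==(3,3) else R.from_euler('xyz',o,degrees=True).as_matrix()
    return c,f,M,np.array(c['position'])
def ray(n,uv,z,C=None):
    c,f,M,p=C or cam(n)
    d=np.array([(uv[0]-c['cx'])/f,(uv[1]-c['cy'])/f]); s=d.copy()
    for _ in range(30): s=d/(1+c['k1']*(s@s))
    v=M@np.array([s[0],-s[1],-1]); return p+v*(z-p[2])/v[2]
def proj(n,P,C=None):
    c,f,M,p=C or cam(n)
    q=(np.atleast_2d(P)-p)@M; s=np.stack([q[:,0]/-q[:,2],q[:,1]/q[:,2]],1)
    s=s*(1+c['k1']*(s**2).sum(1,keepdims=True)); return s*f+[c['cx'],c['cy']]
def save(n,a): cv2.imwrite('pics/'+n+'.png',a[...,::-1])
E
python3 - <<'E'
from h import *
a=viewer.read_camera('top');b=viewer.read_camera('scene')
save('top',a);save('scene',b)
print(viewer.get_calibration('top'),viewer.get_calibration('scene'))
print(env.get_obs())
for n in ['viewer','switch','stand','plate','tuna','jar','spice']:
  for c in ['top','scene']:
    print(n,c,[(np.round(x['location']),round(x['conf'],2)) for x in boxes_of(c,n)])
E
```

```text
{'fov_y': 51.617689192454854, 'cx': 253.5282572242167, 'cy': 181.6585762251736, 'k1': -0.04597657841801312, 'position': array([0.34440337, 0.12049247, 1.25523644]), 'orientation': array([  8.69486645,  -1.2951285 , -90.39700523])} {'fov_y': 52.470148868244486, 'cx': 255.56438385282368, 'cy': 194.03492926158293, 'k1': -0.025406348356124757, 'position': array([-0.07484395, -0.56046673,  0.88158896]), 'orientation': array([ 48.81676631,   0.36542816, -44.14265863])}
{'time_s': 0.1, 'qpos': array([-68.63437074,  18.43557468,  -4.01516708,  83.16777774,
         1.29601153,  78.54174866,  -3.26218424]), 'joint_velocities': array([-0.00675954, -0.02335397, -0.0309877 , -0.14815159, -0.03685786,
        0.14363197,  0.0444576 ]), 'effort': array([-1.52525549e-04, -4.92571235e+01, -4.05798331e-01, -3.13397849e+01,
       -6.41973526e-02,  3.94578825e-02,  6.03315380e-05]), 'tool_pos': array([0.22813864, 0.6081491 , 0.24026336]), 'tool_rot': array([-1.79900187e+02,  6.60285343e-03,  1.59441640e+02]), 'force': array([0.46985194, 0.66677154, 0.14852568]), 'wrist_torque': array([ 0.0008992 , -0.00182048, -0.03268585]), 'grasp_force': 0.0, 'grip_width': 0.0870445459509074}
viewer top [(array([309., 197.]), 0.97)]
viewer scene [(array([281., 254.]), 0.83), (array([278., 208.]), 0.67)]
switch top [(array([300., 194.]), 0.6), (array([228., 198.]), 0.24)]
switch scene [(array([271., 226.]), 0.4)]
stand top [(array([230., 200.]), 0.95)]
stand scene [(array([227., 218.]), 0.52), (array([273., 227.]), 0.46), (array([282., 254.]), 0.28)]
plate top [(array([101., 213.]), 0.55), (array([193., 201.]), 0.48)]
plate scene [(array([147., 162.]), 0.9), (array([222., 203.]), 0.6), (array([201., 197.]), 0.54)]
tuna top [(array([265., 154.]), 0.9)]
tuna scene [(array([278., 206.]), 0.93)]
jar top []
jar scene [(array([193., 160.]), 0.94)]
spice top [(array([389., 193.]), 0.61)]
spice scene [(array([355., 294.]), 0.7)]
```

```bash
python3 - <<'E'
import cv2
a=cv2.imread('pics/top.png');b=cv2.imread('pics/scene.png')
cv2.imwrite('pics/top_c.png',cv2.resize(a[110:260,60:430],None,fx=2.16,fy=2.16,interpolation=2))
cv2.imwrite('pics/scene_c.png',cv2.resize(b[110:330,110:400],None,fx=2.7,fy=2.7,interpolation=2))
E
```

```text
(no output)
```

View pics/top_c.png

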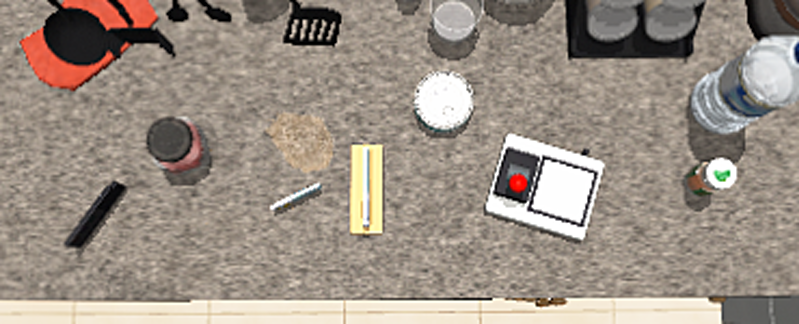

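View pics/scene_c.png

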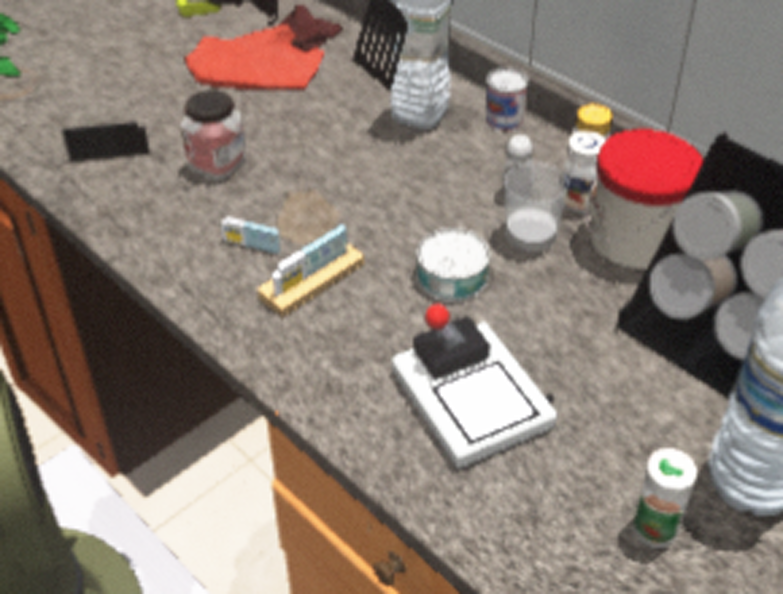

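The top crop shows three plate-like things. In full-image pixels:
- Black plate at about (104,209): excluded because it is black.
- Small clear plate lying free at about (197,201): excluded because it is smaller.
- Large clear plate in the wooden stand at about (229,197): this is the one meant. Its label faces right (-y) and its frosted end points toward the robot.

The viewer is at about (312,197), with the red ball at (300,194).

```bash
python3 - <<'E'
from h import *
a=cv2.imread('pics/top.png')[...,::-1];b=cv2.imread('pics/scene.png')[...,::-1]
viewer.read_camera('top')
def best(n,uv,c='top'):
    m=masks_of(c,n); m=[x for x in m if np.hypot(*(np.array(x['location'])-uv))<15]
    return m[0]['pixels'] if m else None
C=cam('top')
m=best('viewer',(309,197))
for n,uv,z in [('viewer',(312,197),.028),('stand',(230,198),.016),('plate',(229,197),.054)]:
    m=best(n,uv)
    if m is None: print(n,'none',[(x['location'],x['conf']) for x in masks_of('top',n)]); continue
    ys,xs=np.nonzero(m)
    P=np.array([ray('top',(x,y),z,C)[:2] for x,y in zip(xs,ys)],np.float32)*1000
    r=cv2.minAreaRect(P); print(n,r, P.mean(0), cv2.boxPoints(r).round().tolist())
for im,nm in ((a,'top'),(b,'scene')):
    i=im.astype(int); m=(i[...,0]>130)&(i[...,1]<60)&(i[...,2]<60)
    l,N,s,ce=None,*([None]*3)
    k,lab,st,ce=cv2.connectedComponentsWithStats(m.astype(np.uint8))
    for j in range(1,k):
        if st[j,4]>15: print(nm,ce[j],st[j,4],ray(nm,ce[j],.092))
for n,z in [('tuna',.04),('jar',.101),('spice',.1)]:
  for c in ['top','scene']:
    if c=='scene' and n=='tuna': viewer.read_camera('scene')
    for x in boxes_of(c,n)[:1]: print(n,c,ray(c,x['location'],z if c=='top' else z/2))
E
```

```text
viewer ((486.61822509765625, -91.01984405517578), (152.56256103515625, 122.85882568359375), 73.23091125488281) [485.71054  -90.702614] [[406.0, -146.0], [523.0, -182.0], [567.0, -36.0], [450.0, -0.0]]
stand none []
plate ((482.91644287109375, 166.9680633544922), (107.07874298095703, 6.114612102508545), 0.14685624837875366) [474.92865 166.91963] [[429.0, 170.0], [429.0, 164.0], [536.0, 164.0], [536.0, 170.0]]
top [299.35849057 194.32075472] 53 [ 0.48376833 -0.04247296  0.092     ]
scene [351.08488064 171.9071618 ] 377 [ 0.85091096 -0.05045717  0.092     ]
scene [271.3125 228.8125] 16 [ 0.47869432 -0.04602712  0.092     ]
tuna top [0.6093171  0.04930761 0.04      ]
tuna scene [0.5952807  0.05121533 0.02      ]
jar top [0.53187621 0.41433539 0.101     ]
jar scene [0.55560276 0.42735436 0.0505    ]
spice scene [ 0.49657392 -0.32244068  0.05      ]
```

```bash
cat >> h.py <<'E'
def Rt(): return R.from_euler('xyz',env.get_obs()['tool_rot'],degrees=True)
def mv(p,Rtarget=None,R0=None,p0=None):
    o=env.get_obs(); R0=R0 or Rt(); p0=o['tool_pos'] if p0 is None else p0
    d=R0.inv().apply(np.array(p)-p0)/.2
    w=(R0.inv()*(Rtarget or R0)).as_rotvec()/1.5
    return np.round(np.r_[d,w],3).tolist()
def down(yaw): return R.from_euler('xyz',[180,0,yaw],degrees=True)
def log():
    import json; o=env.get_obs()
    open('log.jsonl','a').write(json.dumps([o['qpos'].tolist(),o['tool_pos'].tolist(),o['tool_rot'].tolist()])+'\n')
    print(round(o['time_s'],2),o['tool_pos'].round(4),o['tool_rot'].round(1),o['qpos'].round(1),o['force'].round(1),o['grip_width'].round(4))
E
python3 - <<'E'
from h import *
log()
r=down(163)
print(mv([.36,.47,.24],r));print(mv([.46,.31,.24],r,r,[.36,.47,.24]));print(mv([.47,.13,.24],r,r,[.46,.31,.24]))
E
```

```text
Traceback (most recent call last):
  File "h.py", line 29, in log
    print(round(o['time_s'],2),o['tool_pos'].round(4),o['tool_rot'].round(1),o['qpos'].round(1),o['force'].round(1),o['grip_width'].round(4))
                                                                                                                    ^^^^^^^^^^^^^^^^^^^^^
AttributeError: 'float' object has no attribute 'round'
```

```bash
sed -i "s/o\['grip_width'\].round(4)/round(o['grip_width'],4)/" h.py
python3 - <<'E'
from h import *
log()
r=down(163)
print(mv([.36,.47,.24],r));print(mv([.46,.31,.24],r,r,[.36,.47,.24]));print(mv([.47,.13,.24],r,r,[.46,.31,.24]))
E
```

```text
1.45 [0.2283 0.6086 0.2413] [180.   -0.  159.4] [-68.6  18.4  -4.   83.1   1.3  78.5  -3.3] [-0.2 -0.5  0. ] 0.0871
[-0.86, -0.418, 0.006, 0.0, -0.0, -0.041]
[-0.712, -0.619, -0.0, 0.0, 0.0, 0.0]
[-0.311, -0.846, -0.0, 0.0, 0.0, 0.0]
```

Call:
apply_moves(
  moves=[
    [-0.86,-0.418,0,0,0,-0.041,1],
    [-0.86,-0.418,0,0,0,-0.041,1],
    [-0.86,-0.418,0,0,0,-0.041,1],
    [-0.86,-0.418,0,0,0,-0.041,1],
    [-0.86,-0.418,0,0,0,-0.041,1],
  ],
)

```text
time_s: 1.95
tool_pos: [0.3668, 0.4637, 0.2418]
tool_rot: [-179.9, 0.2, 162.3]
force: [-0.2, -0.1, 0.8]
grip_width: 0.0871
grasp_force: 0.0
```

Call:
apply_moves(
  moves=[
    [-0.712,-0.619,0,0,0,0,1],
    [-0.712,-0.619,0,0,0,0,1],
    [-0.712,-0.619,0,0,0,0,1],
    [-0.712,-0.619,0,0,0,0,1],
    [-0.712,-0.619,0,0,0,0,1],
  ],
)

```text
time_s: 2.45
tool_pos: [0.4639, 0.3035, 0.2418]
tool_rot: [-179.9, 0.2, 162.4]
force: [0.2, 0.1, -0.0]
grip_width: 0.0871
grasp_force: 0.0
```

Call:
apply_moves(
  moves=[
    [-0.311,-0.846,0,0,0,0,1],
    [-0.311,-0.846,0,0,0,0,1],
    [-0.311,-0.846,0,0,0,0,1],
    [-0.311,-0.846,0,0,0,0,1],
    [-0.311,-0.846,0,0,0,0,1],
    [-0.311,-0.846,0,0,0,0,1],
  ],
)

```text
time_s: 3.05
tool_pos: [0.4697, 0.1307, 0.2416]
tool_rot: [179.9, 0.0, 162.9]
force: [0.4, -0.1, 0.4]
grip_width: 0.0869
grasp_force: 0.0
```

```bash
python3 - <<'E'
from h import *
log(); C=cam('wrist'); a=viewer.read_camera('wrist'); save('w1',a)
print(C[0])
o=env.get_obs(); print(Rt().inv().apply(C[3]-o['tool_pos']))
for n in ['plate','stand','viewer']: print(n,[(np.round(x['location']),round(x['conf'],2)) for x in boxes_of('wrist',n)])
print(proj('wrist',[[.483,.167,.054],[.4865,-.091,.028]],C))
E
```

```text
3.05 [0.4697 0.1307 0.2416] [179.9   0.  162.9] [-35.2  -2.   16.2 106.    0.5  75.8  53.9] [ 0.4 -0.1  0.4] 0.0869
{'fov_y': 66.60522926862049, 'cx': 260.68010857319996, 'cy': 195.07819268500592, 'k1': -0.04775278246360183, 'position': array([0.39040255, 0.15503203, 0.3848554 ]), 'orientation': array([-17.53276451,  -0.0821102 ,  72.97483503])}
[ 0.08251276 -0.00050596 -0.14337689]
plate [(array([292., 180.]), 0.93), (array([366., 144.]), 0.93)]
stand [(array([289., 170.]), 0.7)]
viewer [(array([117., 215.]), 0.97)]
[[293.27962996 179.15377319]
 [107.07172423 231.25150885]]
```

View pics/w1.png

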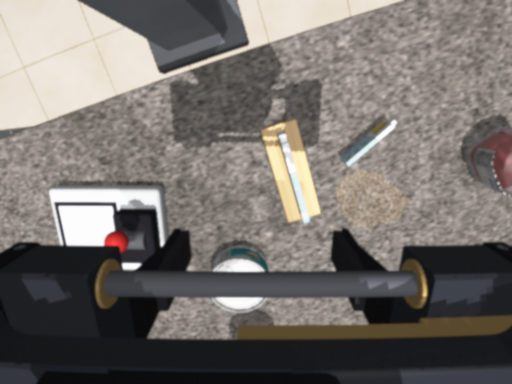

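```bash
python3 - <<'E'
from h import *
r=down(163)
print(mv([.444,-.033,.17],r));print(mv([.444,-.033,.088],r,r,[.444,-.033,.17]))
E
```

```text
[-0.117, -0.825, 0.356, 0.0, -0.0, 0.002]
[-0.0, -0.0, 0.41, 0.0, 0.0, 0.0]
```

Call:
apply_moves(
  moves=[
    [-0.117,-0.825,0.356,0,0,0,0],
    [-0.117,-0.825,0.356,0,0,0,0],
    [-0.117,-0.825,0.356,0,0,0,0],
    [-0.117,-0.825,0.356,0,0,0,0],
    [-0.117,-0.825,0.356,0,0,0,0],
    [-0.117,-0.825,0.356,0,0,0,0],
    [-0.117,-0.825,0.356,0,0,0,0],
    [-0.117,-0.825,0.356,0,0,0,0],
    [-0.117,-0.825,0.356,0,0,0,0],
    [-0.117,-0.825,0.356,0,0,0,0],
  ],
)

```text
time_s: 4.25
tool_pos: [0.4441, -0.0341, 0.1703]
tool_rot: [180.0, 0.0, 163.0]
force: [-0.8, -0.8, 0.0]
grip_width: 0.0147
grasp_force: 0.0
```

```bash
python3 - <<'E'
from h import *
log(); C=cam('wrist'); a=viewer.read_camera('wrist'); b=viewer.read_camera('scene'); t=viewer.read_camera('top')
im=np.hstack([a, cv2.resize(b[180:300,220:340],(384,384),interpolation=cv2.INTER_CUBIC)]); save('w2',cv2.resize(im,(798,342)))
print(mv([.444,-.033,.088],down(163)))
E
```

```text
4.25 [ 0.4441 -0.0341  0.1703] [180.   0. 163.] [-26.3  -5.2  26.2 116.9   2.5  67.7  71.9] [-0.8 -0.8  0. ] 0.0147
[0.002, 0.007, 0.411, 0.0, 0.0, -0.0]
```

View pics/w2.png

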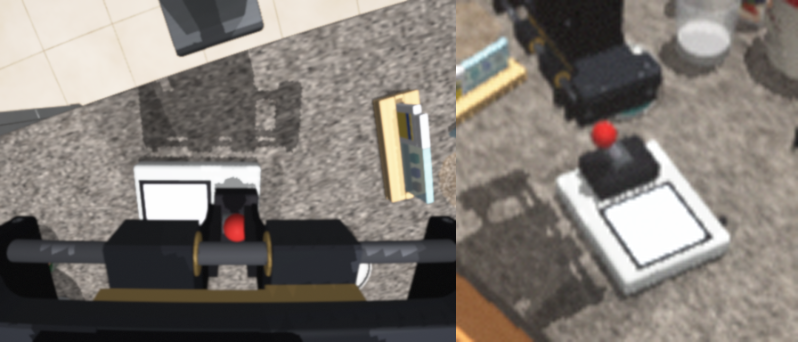

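```bash
python3 - <<'E'
from h import *
C=cam('wrist'); a=viewer.read_camera('wrist').astype(int)
m=(a[...,0]>130)&(a[...,1]<60)&(a[...,2]<60); ys,xs=np.nonzero(m); print(len(xs),xs.min(),xs.max(),ys.min(),ys.max())
p=ray('wrist',(xs.mean(),ys.mean()),.094,C); print(p)
p=ray('wrist',((xs.min()+xs.max())/2,ys.min()),.094,C); print('near-edge',p)
o=env.get_obs(); print(Rt().inv().apply(p-o['tool_pos']), proj('wrist',o['tool_pos']+[0,0,-.019],C))
E
```

```text
167 257 264 246 270
[ 0.48499034 -0.04666574  0.094     ]
near-edge [ 0.47349625 -0.04346787  0.094     ]
[-0.03092342  0.00023345  0.07610168] [[260.08196022 244.11300867]]
```

Call:
apply_moves(
  moves=[
    [0,0,0.2,0,0,0,0],
    [0,0,0.41,0,0,0,0],
    [0,0,0.41,0,0,0,0],
    [0,0,0.41,0,0,0,0],
    [0,0,0.41,0,0,0,0],
  ],
)

```text
time_s: 4.95
tool_pos: [0.4454, -0.0348, 0.09]
tool_rot: [179.9, 0.2, 163.0]
force: [1.2, -0.2, 0.2]
grip_width: 0.0006
grasp_force: 0.0
```

Call:
apply_moves(
  moves=[
    [-0.05,0,0,0,0,0,0],
    [-0.1,0,0,0,0,0,0],
    [-0.13,0,0,0,0,0,0],
    [-0.16,0,0,0,0,0,0],
    [-0.19,0,0,0,0,0,0],
    [-0.22,0,0,0,0,0,0],
    [-0.24,0,0,0,0,0,0],
    [-0.24,0,0,0,0,0,0],
  ],
)

```text
time_s: 5.75
tool_pos: [0.4903, -0.0492, 0.088]
tool_rot: [-180.0, 0.0, 162.9]
force: [-0.1, 0.1, 0.3]
grip_width: 0.0005
grasp_force: 0.0
```

Call:
apply_moves(
  moves=[
    [-0.02,0,0,0,0,0,0],
    [-0.04,0,0,0,0,0,0],
    [-0.05,0,0,0,0,0,0],
    [-0.05,0,0,0,0,0,0],
  ],
)

```text
time_s: 6.15
tool_pos: [0.4964, -0.0509, 0.0871]
tool_rot: [-180.0, -0.4, 163.0]
force: [-8.2, 2.8, 4.6]
grip_width: 0.0006
grasp_force: 4.6
```

```bash
python3 - <<'E'
from h import *
log(); b=viewer.read_camera('scene'); t=viewer.read_camera('top')
save('s3',cv2.resize(b[170:300,210:340],(520,520),interpolation=cv2.INTER_CUBIC))
E
```

```text
6.15 [ 0.4964 -0.0509  0.0871] [-180.    -0.4  163. ] [-23.8   8.6  28.7 115.   -4.9  57.9  80.3] [-8.2  2.8  4.6] 0.0006
```

View pics/s3.png

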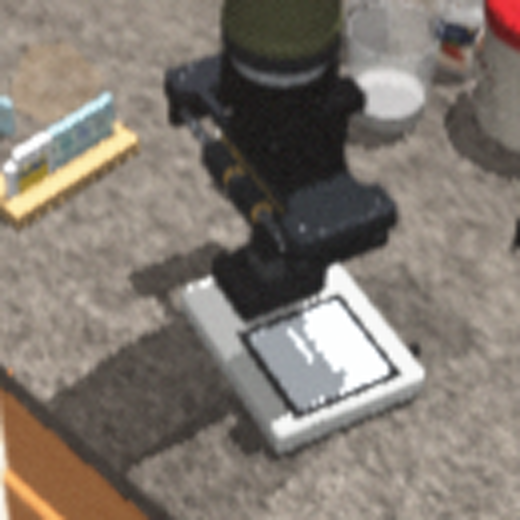

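Call:
apply_moves(
  moves=[
    [-0.01,0,0,0,0,0,0],
    [-0.02,0,0,0,0,0,0],
    [-0.02,0,0,0,0,0,0],
  ],
)

```text
time_s: 6.55
tool_pos: [0.4971, -0.0511, 0.0868]
tool_rot: [-179.9, -0.8, 163.0]
force: [-16.0, 5.1, 12.1]
grip_width: 0.0004
grasp_force: 9.9
```

Call:
apply_moves(
  moves=[
    [0.1,0,0,0,0,0,0],
    [0.25,0,0,0,0,0,0],
    [0.25,0,0,0,0,0,0],
    [0.25,0,-0.5,0,0,0,0],
    [0.25,0,-0.5,0,0,0,0],
    [0.25,0,-0.5,0,0,0,0],
    [0.25,0,-0.5,0,0,0,0],
  ],
)

```text
time_s: 7.25
tool_pos: [0.4573, -0.0384, 0.1899]
tool_rot: [179.9, 0.3, 163.0]
force: [0.4, -0.1, -0.3]
grip_width: 0.0003
grasp_force: 0.0
```

```bash
python3 - <<'E'
from h import *
log(); C=cam('wrist');a=viewer.read_camera('wrist');b=viewer.read_camera('scene')
im=np.hstack([a, cv2.resize(b[180:300,220:340],(384,384),interpolation=cv2.INTER_CUBIC)]); save('w4',cv2.resize(im,(798,342)))
for nm,x in (('wrist',a),('scene',b)):
    i=x.astype(int); m=(i[...,0]>130)&(i[...,1]<60)&(i[...,2]<60)
    k,lab,st,ce=cv2.connectedComponentsWithStats(m.astype(np.uint8))
    for j in range(1,k):
        if st[j,4]>8: print(nm,ce[j],st[j],ray(nm,ce[j],.092))
E
```

```text
7.25 [ 0.4573 -0.0384  0.1899] [179.9   0.3 163. ] [-26.9  -4.6  27.3 114.1   2.2  69.7  72.6] [ 0.4 -0.1 -0.3] 0.0003
scene [339.55555556 160.22222222] [337 159   6   4   9] [0.87651382 0.01526763 0.092     ]
scene [348.17391304 159.82608696] [344 158  10   5  23] [ 0.89937922 -0.00403262  0.092     ]
scene [357.52941176 162.        ] [355 160   6   5  17] [ 0.91176675 -0.03370141  0.092     ]
scene [342.47058824 166.64705882] [339 164   8   6  17] [ 0.85403108 -0.01343869  0.092     ]
scene [351.09019608 175.32156863] [332 165  38  18 255] [ 0.83597851 -0.06107975  0.092     ]
scene [284.64102564 222.79487179] [281 220   8   7  39] [ 0.52255709 -0.05614327  0.092     ]
```

View pics/w4.png

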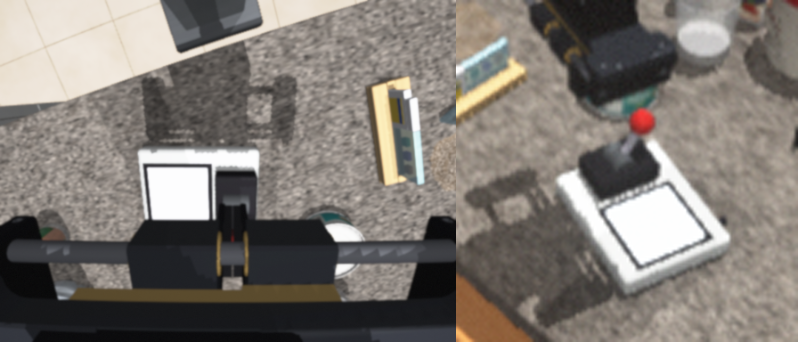

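```bash
cat > fk.py <<'E'
import numpy as np, json, itertools
from scipy.spatial.transform import Rotation as R
from scipy.optimize import least_squares
L=[json.loads(l) for l in open('log.jsonl')]
Q=np.radians([l[0] for l in L]);P=np.array([l[1] for l in L]);RT=[R.from_euler('xyz',l[2],degrees=True) for l in L]
def fk(q,s,k):
    ax='zyzyzyz'; Rr=R.identity(); p=np.array([0,0,k[0]]); off={1:[k[4],0,0],2:[0,0,k[1]],3:[k[5],0,0],4:[k[6],0,k[2]],5:[k[7],0,0],6:[0,0,k[3]]}
    for i in range(7):
        Rr=Rr*R.from_euler(ax[i],s[i]*q[i])
        if i in off: p=p+Rr.apply(off[i])
    return p,Rr
E
python3 - <<'E'
from fk import *
best=[]
for s in itertools.product([1,-1],repeat=7):
  for o in (0,np.pi):
    e=sum(np.linalg.norm((RT[i].inv()*fk(Q[i],s,np.zeros(8))[1]*R.from_euler('z',o)).as_rotvec()) for i in range(len(L)))
    best.append((e,s,o))
best.sort(); print(best[:3],len(L))
s=best[0][1]
f=lambda k:np.r_[np.concatenate([fk(q,s,k)[0]-p for q,p in zip(Q,P)]),1e-3*k[4:]]
r=least_squares(f,[.3,.4,.3,.2,0,0,0,0]);print(r.x.round(4),np.abs(f(r.x)).max())
E
```

```text
[(np.float64(3.5818197880915488), (-1, 1, 1, 1, 1, 1, 1), 0), (np.float64(3.5831370251607857), (-1, -1, 1, -1, 1, -1, 1), 0), (np.float64(3.7906576451408425), (-1, 1, 1, 1, -1, 1, 1), 0)] 6
[-8.7781e+00  4.9160e-01  1.1209e+00 -9.3740e+00  7.3980e-01  4.8130e-01
  4.7000e-03  1.2204e+00] 0.12499446173397691
```

```bash
python3 - <<'E'
from fk import *
best=[]
for s in itertools.product([1,-1],repeat=7):
  for o in (0,np.pi,np.pi/2,-np.pi/2):
    e=sum(np.linalg.norm((RT[i].inv()*fk(Q[i],s,np.zeros(8))[1]*R.from_euler('z',o)).as_rotvec()) for i in range(len(L)))
    best.append((e,s,o))
best.sort(key=lambda b:b[0]); print(best[:3],len(L))
s=best[0][1]
f=lambda k:np.r_[np.concatenate([fk(q,s,k)[0]-p for q,p in zip(Q,P)]),1e-3*k[4:]]
r=least_squares(f,[.3,.4,.3,.2,0,0,0,0]);print(r.x.round(4),np.abs(f(r.x)).max())
json.dump([s,best[0][2],r.x.tolist()],open('fk.json','w'))
E
```

```text
[(np.float64(3.956775170143903e-15), (-1, 1, -1, 1, -1, 1, -1), 1.5707963267948966), (np.float64(0.02912595261500616), (-1, -1, -1, -1, -1, -1, -1), 1.5707963267948966), (np.float64(0.44320040225178403), (-1, 1, -1, 1, 1, 1, -1), 1.5707963267948966)] 6
[-0.1023  0.4557  0.486  -0.0065 -0.0442 -0.1628  0.1687 -0.073 ] 0.02467985961573055
```

```bash
python3 - <<'E'
from h import *
p=[.452,.10,.25]
print(mv(p,down(172)));print(mv([.452,.167,.2],down(180),down(172),p))
E
```

```text
[0.219, 0.657, -0.313, -0.0, -0.0, -0.105]
[0.047, 0.332, 0.25, 0.0, 0.0, -0.093]
```

Call:
apply_moves(
  moves=[
    [0.1,0.2,-0.3,0,0,-0.105,1],
    [0.219,0.657,-0.313,0,0,-0.105,1],
    [0.219,0.657,-0.313,0,0,-0.105,1],
    [0.219,0.657,-0.313,0,0,-0.105,1],
    [0.219,0.657,-0.313,0,0,-0.105,1],
  ],
)

```text
time_s: 7.85
tool_pos: [0.4514, 0.1021, 0.2494]
tool_rot: [-179.9, -0.1, 172.3]
force: [0.5, -0.1, 0.4]
grip_width: 0.0327
grasp_force: 0.0
```

```bash
python3 -c "
from h import *; log()"
```

```text
7.85 [0.4514 0.1021 0.2494] [-1.799e+02 -1.000e-01  1.723e+02] [-34.8  -5.5  17.7 108.2   1.7  77.1  64.6] [ 0.5 -0.1  0.4] 0.0327
```

Call:
apply_moves(
  moves=[
    [0.047,0.332,0.25,0,0,-0.093,1],
    [0.047,0.332,0.25,0,0,-0.093,1],
    [0.047,0.332,0.25,0,0,-0.093,1],
    [0.047,0.332,0.25,0,0,-0.093,1],
    [0.047,0.332,0.25,0,0,-0.093,1],
    [0.047,0.332,0.25,0,0,-0.093,1],
  ],
)

```text
time_s: 8.45
tool_pos: [0.4526, 0.1656, 0.2013]
tool_rot: [180.0, 0.1, 179.8]
force: [0.4, -0.4, -1.1]
grip_width: 0.0804
grasp_force: 0.0
```

```bash
cat > fk.py <<'E'
import numpy as np, json
from scipy.spatial.transform import Rotation as R
from scipy.optimize import least_squares
L=[json.loads(l) for l in open('log.jsonl')]
Q=np.radians([l[0] for l in L]);P=np.array([l[1] for l in L])
S=np.array([-1,1,-1,1,-1,1,-1])
def fk(q,k):
    k=np.asarray(k).reshape(7,3); Rr=R.identity(); p=np.zeros(3)
    for i in range(7):
        Rr=Rr*R.from_euler('zyzyzyz'[i],S[i]*q[i]); p=p+Rr.apply(k[i])
    return p,Rr*R.from_euler('z',np.pi/2)
M=np.array([0,0,1, 0,1,0, 1,1,1, 1,1,0, 1,1,1, 1,1,0, 0,0,1],float)
k0=np.array([0,0,.3,0,0,0,0,0,.35,0,0,0,0,0,.35,0,0,0,0,0,.25])
def fit():
    f=lambda k:np.r_[np.concatenate([fk(q,k*M)[0]-p for q,p in zip(Q,P)]),.003*(k-k0)]
    r=least_squares(f,k0); return r.x*M,np.abs(f(r.x)[:3*len(L)]).max()
E
python3 - <<'E'
from h import *
log()
from fk import *
k,e=fit(); print(k.reshape(7,3).round(3),e,len(L))
C=cam('wrist'); a=viewer.read_camera('wrist'); save('w5',a)
for x in masks_of('wrist','plate'):
    ys,xs=np.nonzero(x['pixels']); W=np.array([ray('wrist',(u,v),.054,C)[:2]*1000 for u,v in zip(xs,ys)],np.float32)
    print(x['location'],x['conf'],len(xs),cv2.minAreaRect(W),cv2.boxPoints(cv2.minAreaRect(W)).round().tolist())
E
```

```text
8.45 [0.4526 0.1656 0.2013] [1.800e+02 1.000e-01 1.798e+02] [-38.2  -1.1  14.8 109.9   0.3  71.1  66.3] [ 0.4 -0.4 -1.1] 0.0804
[[ 0.     0.     0.243]
 [ 0.    -0.016  0.   ]
 [-0.    -0.005  0.468]
 [-0.    -0.005  0.   ]
 [ 0.    -0.     0.513]
 [-0.    -0.     0.   ]
 [ 0.     0.     0.343]] 3.16926098136161e-05 8
[262.0, 209.3] 0.92 753 ((480.4833984375, 168.33058166503906), (8.809700012207031, 115.59088134765625), 89.73526763916016) [[423.0, 164.0], [538.0, 164.0], [538.0, 172.0], [423.0, 173.0]]
[349.8, 196.4] 0.63 1025 ((461.9869689941406, 259.0166015625), (18.069778442382812, 71.45207214355469), 25.56100845336914) [[438.0, 287.0], [469.0, 223.0], [486.0, 231.0], [455.0, 295.0]]
```

View pics/w5.png

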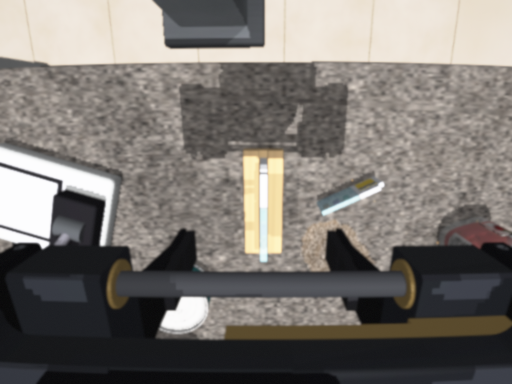

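The picture shows the stand with the plate at (263,205), frosted end toward the robot. The small look-alike is at (350,196) and stays outside the fingers.

```bash
cat > ik.py <<'E'
from fk import *
from h import ray
lo=np.radians([-163.93,-17.29,-79.2,3.27,-89.18,5.43,-154.24])+.07;hi=np.radians([163.93,119.83,71.16,140.29,269.18,117.66,154.24])-.07
K,_=fit()
def ik(p,Rt,starts):
    b=(9,None)
    for q0 in starts:
        def f(q):
            x,r=fk(q,K); return np.r_[x-p,.3*(r.inv()*Rt).as_rotvec(),.0005*(q-Q[-1])]
        r=least_squares(f,np.clip(q0,lo+.01,hi-.01),bounds=(lo,hi)); x,rr=fk(r.x,K)
        e=np.linalg.norm(x-p)+.3*np.linalg.norm((rr.inv()*Rt).as_rotvec())
        if e<b[0]-2e-3: b=(e,r.x)
        if b[0]<5e-3: break
    return b
def window():
    return ray('top',(321.6,198.7),.027)
def pose(phi,lean,W,h,flip):
    Rp=R.from_euler('z',180+phi,degrees=True)*R.from_euler('x',lean,degrees=True) # plate frame
    # plate: x->world at yaw 180+phi ; label +y must tilt up
    c=W+[0,0,h]
    Rt=Rp*R.from_matrix(np.diag([-1,1,-1]) if flip else np.diag([1,-1,-1]))
    tcp=c+Rp.apply([.059,0,.015]); return tcp,Rt,Rp
E
python3 - <<'E'
from ik import *
W=window(); print(W)
ball=np.array([.5226,-.056,.092])
rng=np.random.default_rng(0)
st=[Q[-1]]+[rng.uniform(lo,hi) for _ in range(6)]
g=np.array(np.meshgrid(np.linspace(-.0375,.0375,5),np.linspace(-.095,.095,11),np.linspace(-.2,-.051,7))).reshape(3,-1).T
for lean in (50,60):
  for phi in range(0,360,30):
    o=[]
    for flip in (0,1):
      t,Rt,Rp=pose(phi,lean,W,.095,flip); e,q=ik(t,Rt,st); o+= [round(e,3), np.degrees(q).round().astype(int).tolist() if e<.01 else None]
    b=Rt.apply(g)+t
    print(lean,phi,'lab z',Rp.apply([0,1,0])[2].round(2),t.round(3),'minz',b[:,2].min().round(3),'ball',np.linalg.norm(b-ball,axis=1).min().round(3),o)
E
```

```text
[ 0.47744774 -0.12109679  0.027     ]
50 0 lab z 0.77 [ 0.418 -0.11   0.132] minz 0.092 ball 0.076 [np.float64(0.0), [-41, 9, 19, 125, 44, 75, 45], np.float64(0.0), [-52, 9, 30, 126, 43, 74, -134]]
50 30 lab z 0.77 [ 0.421 -0.141  0.132] minz 0.092 ball 0.111 [np.float64(0.03), None, np.float64(0.03), None]
50 60 lab z 0.77 [ 0.438 -0.166  0.132] minz 0.092 ball 0.135 [np.float64(0.116), None, np.float64(0.116), None]
50 90 lab z 0.77 [ 0.466 -0.18   0.132] minz 0.092 ball 0.148 [np.float64(0.059), None, np.float64(0.059), None]
50 120 lab z 0.77 [ 0.497 -0.178  0.132] minz 0.092 ball 0.151 [np.float64(0.0), [-3, 6, 50, 130, -69, 58, -57], np.float64(0.0), [2, 5, 45, 130, -69, 58, 123]]
50 150 lab z 0.77 [ 0.523 -0.161  0.132] minz 0.092 ball 0.147 [np.float64(0.0), [7, 24, 41, 112, -63, 83, -44], np.float64(0.0), [18, 21, 28, 111, -59, 79, 134]]
50 180 lab z 0.77 [ 0.536 -0.133  0.132] minz 0.092 ball 0.135 [np.float64(0.0), [8, 36, 35, 94, -53, 99, -33], np.float64(0.0), [23, 32, 15, 94, -45, 93, 141]]
50 210 lab z 0.77 [ 0.534 -0.102  0.132] minz 0.092 ball 0.111 [np.float64(0.0),
[... 1746 characters left out ...]
 [ 0.535 -0.103  0.129] minz 0.073 ball 0.111 [np.float64(0.0), [17, 46, 14, 76, -38, 114, -25], np.float64(0.0), [25, 46, 1, 76, -32, 111, 150]]
60 240 lab z 0.87 [ 0.518 -0.076  0.129] minz 0.073 ball 0.076 [np.float64(0.031), None, np.float64(0.031), None]
60 270 lab z 0.87 [ 0.49  -0.062  0.129] minz 0.073 ball 0.043 [np.float64(0.041), None, np.float64(0.056), None]
60 300 lab z 0.87 [ 0.459 -0.064  0.129] minz 0.073 ball 0.021 [np.float64(0.0), [-31, 44, 32, 86, 8, 107, 33], np.float64(0.0), [-50, 63, 67, 87, -11, 107, -124]]
60 330 lab z 0.87 [ 0.433 -0.08   0.129] minz 0.073 ball 0.032 [np.float64(0.0), [-43, 32, 29, 104, 26, 92, 38], np.float64(0.0), [-69, 53, 67, 105, 4, 85, -118]]
```

```bash
python3 - <<'E'
from h import *
print(mv([.449,.1677,.1],down(180)),mv([.449,.1677,.0435],down(180)))
E
```

```text
[0.018, 0.007, 0.507, 0.0, 0.001, -0.002] [0.018, 0.007, 0.789, 0.0, 0.001, -0.002]
```

Call:
apply_moves(
  moves=[
    [0.018,0.007,0.3,0,0,-0.002,0.57],
    [0.018,0.007,0.5,0,0,-0.002,0.57],
    [0.018,0.007,0.5,0,0,-0.002,0.57],
    [0.018,0.007,0.5,0,0,-0.002,0.57],
    [0.018,0.007,0.5,0,0,-0.002,0.57],
    [0.018,0.007,0.5,0,0,-0.002,0.57],
  ],
)

```text
time_s: 9.15
tool_pos: [0.4502, 0.1694, 0.1033]
tool_rot: [179.9, 0.3, -179.9]
force: [1.2, -1.0, -0.1]
grip_width: 0.0516
grasp_force: 0.0
```

```bash
python3 - <<'E'
from h import *
log(); C=cam('wrist'); a=viewer.read_camera('wrist'); save('w6',a)
for x in masks_of('wrist','plate'):
    ys,xs=np.nonzero(x['pixels']); W=np.array([ray('wrist',(u,v),.054,C)[:2]*1000 for u,v in zip(xs,ys)],np.float32)
    print(x['location'],x['conf'],len(xs),cv2.minAreaRect(W))
print(mv([.449,.1677,.0435],down(180)))
E
```

```text
9.15 [0.4502 0.1694 0.1033] [ 179.9    0.3 -179.9] [-38.1   4.3  14.9 116.6  -1.3  58.9  67.6] [ 1.2 -1.  -0.1] 0.0516
[378.3, 230.4] 0.59 2290 ((455.8293151855469, 255.60752868652344), (22.889554977416992, 67.74185943603516), 26.34660530090332)
[259.1, 238.5] 0.57 1301 ((478.76934814453125, 168.14402770996094), (9.32438850402832, 119.50498962402344), 89.82371520996094)
[0.004, -0.008, 0.295, 0.001, 0.002, 0.002]
```

View pics/w6.png

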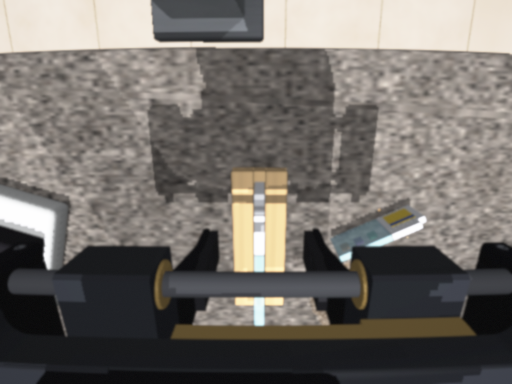

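The plate at (259,240) sits between the fingers, which are clear of the small look-alike at (378,230). I'll go down and grip.

Call:
apply_moves(
  moves=[
    [0.004,-0.004,0.15,0,0,0,0.57],
    [0.004,-0.004,0.29,0,0,0,0.57],
    [0.004,-0.004,0.29,0,0,0,0.57],
    [0.004,-0.004,0.29,0,0,0,0.57],
    [0.004,-0.004,0.29,0,0,0,0],
    [0.004,-0.004,0.29,0,0,0,0],
    [0.004,-0.004,0.29,0,0,0,0],
    [0.004,-0.004,0.29,0,0,0,0],
    [0.004,-0.004,0.29,0,0,0,0],
    [0.004,-0.004,0.29,0,0,0,0],
    [0.004,-0.004,0.29,0,0,0,0],
  ],
  grip_force=25,
)

```text
time_s: 10.35
tool_pos: [0.4474, 0.1679, 0.0427]
tool_rot: [180.0, 0.0, -179.8]
force: [-0.3, 0.2, 0.4]
grip_width: 0.0078
grasp_force: 25.0
```

Call:
apply_moves(
  moves=[
    [0,0,-0.1,0,0,0,0],
    [0,0,-0.25,0,0,0,0],
    [0,0,-0.45,0,0,0,0],
    [0,0,-0.7,0,0,0,0],
    [0,0,-0.9,0,0,0,0],
    [0,0,-0.9,0,0,0,0],
    [0,0,-0.9,0,0,0,0],
  ],
)

```text
time_s: 11.05
tool_pos: [0.4478, 0.168, 0.2234]
tool_rot: [179.9, 0.1, -179.8]
force: [-0.8, 0.3, -1.2]
grip_width: 0.008
grasp_force: 25.0
```

```bash
python3 - <<'E'
from h import *; log()
from ik import *
W=window();print(W)
t,Rt_,Rp=pose(0,52,W,.095,0); t=W+[0,0,.095]+Rp.apply([.0606,0,.0137]); print(t)
q=[Q[-1]]
p=[.44,.02,.26]; r1=R.from_euler('z',180,degrees=True)*R.from_euler('x',20,degrees=True)*R.from_matrix(np.diag([1,-1,-1]))
print(ik(np.array(p),r1,q)[0],ik(t+[0,0,.06],Rt_,q)[0],ik(t,Rt_,q))
print(mv(p,r1)); print(mv(t+[0,0,.05],Rt_,r1,p)); print(mv(t,Rt_,Rt_,t+[0,0,.05]))
E
```

```text
11.05 [0.4478 0.168  0.2234] [ 1.799e+02  1.000e-01 -1.798e+02] [-38.8  -2.5  14.7 108.7   0.6  73.7  65.9] [-0.8  0.3 -1.2] 0.008
[ 0.47744774 -0.12109679  0.027     ]
[ 0.41684774 -0.11030104  0.13043456]
3.920319666503649e-07 1.092948924737735e-06 (np.float64(1.3524291160265175e-06), array([-0.73498732,  0.17875691,  0.32600365,  2.18819096,  0.78385433,
        1.32774194,  0.75147478]))
[0.041, -0.74, -0.184, 0.233, 0.001, 0.002]
[0.116, -0.476, 0.597, 0.372, 0.0, 0.0]
[0.0, 0.197, 0.154, 0.0, 0.0, 0.0]
```

Call:
apply_moves(
  moves=[
    [0.041,-0.3,-0.184,0.08,0,0,0],
    [0.041,-0.74,-0.184,0.233,0,0,0],
    [0.041,-0.74,-0.184,0.233,0,0,0],
    [0.041,-0.74,-0.184,0.233,0,0,0],
    [0.041,-0.74,-0.184,0.233,0,0,0],
    [0.041,-0.74,-0.184,0.233,0,0,0],
  ],
)

```text
time_s: 11.65
tool_pos: [0.4392, 0.0206, 0.2584]
tool_rot: [-160.0, -0.1, -179.8]
force: [0.8, 0.6, -0.6]
grip_width: 0.0075
grasp_force: 25.0
```

Call:
apply_moves(
  moves=[
    [0.03,-0.119,0.149,0.093,0,0,0],
    [0.058,-0.238,0.298,0.186,0,0,0],
    [0.087,-0.357,0.448,0.279,0,0,0],
    [0.116,-0.476,0.597,0.372,0,0,0],
    [0.116,-0.476,0.597,0.372,0,0,0],
    [0.116,-0.476,0.597,0.372,0,0,0],
    [0.116,-0.476,0.597,0.372,0,0,0],
    [0.116,-0.476,0.597,0.372,0,0,0],
  ],
)

```text
time_s: 12.45
tool_pos: [0.4183, -0.1094, 0.1812]
tool_rot: [-128.2, 0.2, -179.8]
force: [-0.4, 0.4, -0.3]
grip_width: 0.0076
grasp_force: 25.0
```

```bash
python3 - <<'E'
from h import *; log()
from ik import *
W=window()
t,Rt_,Rp=pose(0,52,W,.095,0); t=W+[0,0,.095]+Rp.apply([.0606,0,.0137])
print(t,mv(t,Rt_))
E
```

```text
12.45 [ 0.4183 -0.1094  0.1812] [-128.2    0.2 -179.8] [-37.4   5.2  12.8 123.2  45.3  82.   46.4] [-0.4  0.4 -0.3] 0.0076
[ 0.41684774 -0.11030104  0.13043456] [0.008, 0.197, 0.161, 0.002, 0.003, -0.001]
```

Call:
apply_moves(
  moves=[
    [0.004,0.1,0.08,0,0,0,0],
    [0.008,0.197,0.158,0,0,0,0],
    [0.008,0.197,0.158,0,0,0,0],
    [0.008,0.197,0.158,0,0,0,0],
    [0.008,0.197,0.158,0,0,0,0],
    [0.008,0.197,0.158,0,0,0,0],
  ],
)

```text
time_s: 13.05
tool_pos: [0.4161, -0.1108, 0.1305]
tool_rot: [-128.1, 0.1, -179.8]
force: [-0.6, -0.2, -0.5]
grip_width: 0.0079
grasp_force: 25.0
```

```bash
python3 - <<'E'
from h import *; log()
o=env.get_obs(); c=o['tool_pos']+Rt().apply([-.0606,0,.0137]); print('clear',c)
b=viewer.read_camera('scene');t=viewer.read_camera('top')
print(proj('scene',c),proj('top',c))
save('f1',np.hstack([cv2.resize(b[150:310,200:360],(400,400),interpolation=cv2.INTER_CUBIC),cv2.resize(t[130:250,250:370],(400,400),interpolation=cv2.INTER_CUBIC)]))
E
```

```text
13.05 [ 0.4161 -0.1108  0.1305] [-1.281e+02  1.000e-01 -1.798e+02] [-37.1  10.2  12.8 125.3  45.4  76.7  42. ] [-0.6 -0.2 -0.5] 0.0079
clear [ 0.47672284 -0.12143126  0.12216966]
[[291.57988863 236.05475963]] [[328.03971889 195.36683851]]
```

View pics/f1.png

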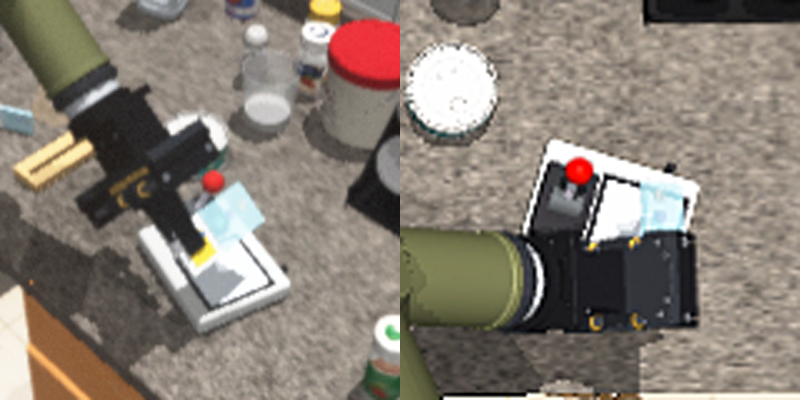

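The plate's clear part is at (230,215) in the scene crop, which matches the projection. The yellow label looks upward, the lever leans to the far side and nothing touches. I'm handing in.

```bash
python3 -c "
from h import *; print(env.sign_off())"
```

```text
the job is handed in; nothing more can be done
None
```

I pushed the switch fully over to its far stop, then lifted the plate by its frosted end and handed in with it still held 95 mm above the window, clear part centred and label face up, leaning about 52°, at about 13 s on the robot's clock; the sign-off returned no verdict.

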